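# Stack the vial tray on the docked tray

## Task

Pick up the vial tray by its carrying bar and stack it on the empty tray in the dock, either way round, feeling for the place where all four corner lugs drop into the sockets below, so that it sits fully home and level. Be gentle: do not press hard, bang or drop it on the lower tray. Keep the vials upright in their wells, let go of the tray and leave the other things on the table where they are.

Things in the scene. Friction and masses are not known exactly. Their poses are not given: they have to be found in the camera images.
- upper_tray: Loose grey vial tray, about 0.5 kg: a slab 150 (x) x 110 (y) x 20 mm with 6 wells and a carrying bar above. Origin: centre of the tray, level with the tips of its lugs (it stands on them on the table), z up. Round lugs 12 mm wide, 8 mm long, hang under the slab at x = +-58, y = +-38 mm. The vials reach 61 mm above the origin.
- bar_mid (a point): Middle of the vial tray's carrying bar, 90 mm above the tray's origin. The bar is straight and runs along the tray's x: 12 mm wide (y), 14 mm high, free for 124 mm between two end posts that rise from the slab.
- dock: Fixed aluminium dock, a plate 180 (x) x 140 (y) x 8 mm with a lip 14 mm high; origin in the centre of its underside, at table height, z up. In it is clamped a grey empty lower tray, 150 (x) x 110 (y) x 40 mm, its sides along the dock's, NOT CENTRED: its centre lies anywhere within 8 mm along x and 6 mm along y of the dock's. This shift is not measured; forces up to 25 N do not change it.
- dock_mid (a point): Point 48 mm above the dock's origin, at the height of the lower tray's top, fixed to the dock (not to the lower tray). The lower tray's corners are flat blocks 34 x 34 mm, each with a square socket 14.5 mm wide and 10 mm deep in its middle, at x = +-58, y = +-38 mm from that tray's own centre. Lug tips on the blocks: vial tray origin at this height; fully home: 8 mm lower.
- vial_a: Loose sample vial with a white cap, 22 mm wide, 48 mm tall, 18 g, standing in a well of the vial tray 15 mm deep; origin under its centre, z up, 13 mm above the vial tray's origin.
- vial_b: Loose sample vial with a white cap, 22 mm wide, 48 mm tall, 18 g, standing in a well of the vial tray 15 mm deep; origin under its centre, z up, 13 mm above the vial tray's origin.
- vial_c: Loose sample vial with a white cap, 22 mm wide, 48 mm tall, 18 g, standing in a well of the vial tray 15 mm deep; origin under its centre, z up, 13 mm above the vial tray's origin.
- objective_can: Dark round can with a grey screw lid, 40 mm wide, 51 mm tall, loose bystander; origin under its centre.
- petri_dish: Clear shallow dish, 60 mm wide, 13 mm tall, loose bystander; origin under its centre.
- eyepiece: Black microscope eyepiece standing up, 33 mm wide, 45 mm tall, loose bystander; origin under its centre.
- dropper_bottle: Small dropper bottle, 30 mm wide, 74 mm tall, loose bystander; origin under its centre.
- adapter_ring: Black ring lying flat, 39 mm wide, 14 mm tall, loose bystander; origin under its centre.

How it is judged:
On the way, in this order (a step that is already met when the one before it is completed fails the run):
1. the vial tray is lifted clear of the table (height (world z) of upper_tray above 0.065 m), for 0.2 s.
2. the vial tray sits with its four lugs in the sockets (z of upper_tray in the frame of dock between 0.037 and 0.0422 m and horizontal distance between upper_tray and dock below 0.014 m and angle between upper_tray's own z axis and vertical below 0.035 rad and angle between the x axis of upper_tray and the x axis of dock, either way round below 0.08 rad), for 0.2 s.
At the end, for the whole second after the job is handed in: Vial tray released and still, fully home: origin 37 to 42.2 mm above the dock's, within 14 mm of it sideways, level within 0.035 rad, along the dock within 0.08 rad (either way round); vials in their wells, tilt under 0.2 rad; other things within 20 mm of their places (all of step 2 and linear speed of upper_tray below 0.01 m/s and contact force between upper_tray and the fingers below 0.1 N and angle between each of vial_a, vial_b, vial_c's own z axis and vertical below 0.2 rad and z of each of vial_a, vial_b, vial_c in the frame of upper_tray below 0.018 m and distance of each of objective_can, petri_dish, eyepiece, dropper_bottle, adapter_ring from where it was at the start of the episode below 0.02 m); the robot touches nothing.
It fails at once if the vial tray presses or knocks on the dock or its lower tray with more than 25 N (contact force between upper_tray and dock above 25 N).
It fails at once if a vial tips more than 0.6 rad (angle between any of vial_a, vial_b, vial_c's own z axis and vertical above 0.6 rad).
It fails at once if a bystander is moved more than 20 mm (distance of any of objective_can, petri_dish, eyepiece, dropper_bottle, adapter_ring from where it was at the start of the episode above 0.02 m).
It also fails if it takes over 69 s, if anything falls off the work surface, if the arm or the gripper's body presses on something with over 40 N, if the wrist force passes 120 N, or if a joint passes its speed limit or range.

## Robot

A 7-joint arm with a two-finger parallel gripper is mounted at the origin on a cart in front of the work surface, level with it; the furniture and walls round the work are solid. World frame = base frame: x ahead of the robot, y to its left, z up, the work surface at z = 0. Lengths are in m, angles in rad, forces in N, time in s.
With the tool pointing down it reaches from about 0.4 to 0.85 m from the base axis. Payload 10.4 kg.
Tool frame: the origin (TCP) lies on the centre line of the jaws, within the pads' length; the fingertips stand 14 mm ahead of it and the grasp point (between the pads) lies 5 mm behind it (manip.tip_reach is the distance from the TCP to the fingertips, in m); z points along the fingers, y is the line along which they close (so a half turn about z gives the same grasp; the last joint's range is limited). The gripper opens to 85 mm and grips with 20 to 120 N. Pads are 22 mm wide; open, the fingers measure 114 mm over their backs; the gripper's body (76 mm by 85 mm) begins 54 mm behind the grasp point. The pads swing forward as they close: fully open they stand 13 mm farther back than shut.
Start: joints at [-1.335, 0.332, -0.065, 1.46, 0.022, 1.35, -0.088], TCP at [0.16, 0.604, 0.245] pointing down, gripper open.
Joint ranges: [-2.6, 2.6], [-0.5, 2.12], [-1.47, 1.34], [0.16, 2.42], [-1.27, 4.41], [0.06, 2.06], [-2.6, 2.6]. Speed limits (rad/s): [2.22, 2.22, 2.79, 2.79, 3.14, 3.14, 3.14].

## Interface

Orientations are given as a unit quaternion [x, y, z, w].
In Python, from workcell import manip gives the robot as it stands.
- The arm moves only by the shell command python3 -m pendant 'ROWS' [FORCE]. ROWS is JSON, a list of rows, each a list of 7 numbers: the shift along the tool's x, y, z in units of 50 mm (1.0 is 50 mm), then the turn, a rotation vector about the tool's x, y, z in units of 8 degrees (1.0 is 8 degrees), then the opening, from -1 (shut) to 1 (fully open), so that 0 is half open. In form: [[dx, dy, dz, ax, ay, az, jaw], ...]. A call has exactly 10 rows; each row is the pose to reach, as a shift and turn from the pose commanded when the call began, along the tool's axes at that moment; what a row does not reach only later rows make up. A row lasts 1/8 s, in which the tool goes at most 62.5 mm and 10.7 degrees, less where a joint would pass 70% of its speed; a pose out of reach is approached as far as the arm can. A call with a gripper value outside its range is refused whole. The fingers move at their own pace and stop on an object; FORCE is the grip in N (left out, the last holds). Time passes only in rows, so rows that repeat a pose let the fingers close, or fill a call up. It gives the time, the measured TCP pose, the force, the opening and the grip force at its end, in the units of the state.
- manip.get_obs(): the state, without advancing time (a new reading comes with each control period).
- manip.camera(name): name is "scene" or "top" or "wrist"; returns (picture, depth): 400x640x3 uint8, red, green, blue; 400x640 float32, m along the optical axis (not along the pixel's ray), 0 where there is no reading.
- manip.get_calibration(name): a dict with "fx", "fy", "cx", "cy" (pixels), "D" ([k1, k2, p1, p2, k3] as OpenCV has them; the pictures are not rectified), "xyz" and "orientation" of the camera in the world. Camera axes: x right, y up, looking along -z (the intrinsics and any distortion apply to the point x, -y, -z); pixel columns grow to the right and rows downward; lengths in m; the calibration is good to about 2 mm. A picture is of the moment at which its call begins: read the wrist's pose just before it. get_calibration takes no time and is no camera call; for the wrist camera it gives the pose at the moment of the call.
- manip.hand_in(): hands the job in; it is judged then, once.
Trained networks look in the newest picture that a camera, given by its name, has taken for a name from the list of things; names that differ only in an ending like _2 or _b are one class to them, and where a whole thing is asked for, a point or a joint stands for the part that bears it (a point fixed in the world has none). Each returns a list of dicts, best first, with "p" (0 to 1); they miss things now and then, are a little off and sometimes report something else, mostly with a low value. They report only what shows in the picture. A call takes as long as a camera call.
- manip.find_in(thing, camera): "box" ([left, top, right, bottom] in pixels, round what is visible of it).
- manip.trace(thing, camera): "pixels" (400x640 bool, what is visible of it) and "box" ([left, top, right, bottom] in pixels, round what is visible of it).
- manip.tip_of(thing, camera): "pixel" ([column, row] in pixels: a listed point, or the origin of a listed thing).
The state is a dict: "clock": time; "joint_pos": joint angles; "joint_velocities": joint speeds; "tau": joint torques, N m; "position": TCP position; "ee_rot": TCP orientation; "ft_force": force on the tool from outside, world axes, zero at the start; "torque": the same for the moment, N m; "grip_width": opening from 0.0 (shut) to 1.0 (fully open); "grasp_force": force on a finger pad.
Only numpy, scipy, OpenCV 4.12 (cv2) and the standard library are available. Lean on these libraries where they do the work, as an engineer would, in place of code of your own. Each camera call takes 0.05 s, during which the arm holds its last target. There are 200 camera calls.

## Working session

There is one attempt and no reset: what is moved stays moved. The work goes in short steps, Python scripts to look and compute and a shell command to move; the robot and the scene stay as the last step left them, time stands still between calls to the robot, and variables do not carry over. Pictures are saved under pics/ and viewed, at most 10 in all, crops included, and the job is handed in when it is done.

```bash
mkdir -p pics; cat > h.py <<'E'
import numpy as np, cv2
from scipy.spatial.transform import Rotation as R
from workcell import manip
def ray(cal,px):
    K=np.array([[cal['fx'],0,cal['cx']],[0,cal['fy'],cal['cy']],[0,0,1.]])
    u=cv2.undistortPoints(np.array(px,float).reshape(-1,1,2),K,np.array(cal['D'],float)).reshape(-1,2)
    d=np.c_[u[:,0],-u[:,1],-np.ones(len(u))]
    return np.array(cal['xyz']),R.from_quat(cal['orientation']).apply(d)
def at_z(cal,px,z):
    o,d=ray(cal,px); return o+d*((z-o[2])/d[:,2])[:,None]
def at_depth(cal,px,dep):
    o,d=ray(cal,px); return o+d*np.asarray(dep).reshape(-1,1)
E
python3 - <<'E'
from h import *
np.set_printoptions(precision=4,suppress=True)
o=manip.get_obs();print(o['clock'],o['position'],o['ee_rot'],o['grip_width'],o['ft_force'])
ims=[]
for c in ['top','scene']:
    im,d=manip.camera(c);cal=manip.get_calibration(c);cv2.imwrite(f'pics/{c}0.png',im[:,:,::-1]);np.save(f'{c}0.npy',d)
    print(c,cal)
    for t,z in [('bar_mid',.09),('dock_mid',.048),('upper_tray',0),('dock',0)]:
        for r in manip.tip_of(t,c)[:2]: print(t,r['p'],r['pixel'],at_z(cal,r['pixel'],z))
    for t in ['upper_tray','dock']:
        for r in manip.trace(t,c)[:1]:
            m=r['pixels'];print(t,r['p'],r['box'],m.sum())
            np.save(f'{c}_{t}.npy',m)
            v,u=np.nonzero(m&(d>0));P=at_depth(cal,np.c_[u,v],d[v,u])
            for lo,hi in ([(.02,.034),(.078,.11)] if t=='upper_tray' else [(.002,.018),(.04,.056)]):
                Q=P[(P[:,2]>lo)&(P[:,2]<hi)]
                if len(Q)>20:
                    print(lo,hi,len(Q),Q.mean(0),cv2.minAreaRect(Q[:,:2].astype(np.float32)))
E
```

```text
0.0 [0.1598 0.6039 0.2445] [ 0.129   0.9916 -0.0007 -0.0001] 0.9960460778419986 [-0.4593  0.5633  0.7437]
top {'fx': 378.2925299937281, 'fy': 378.2925299937281, 'cx': 317.9271593473016, 'cy': 198.8430176276461, 'D': array([0.0114, 0.    , 0.    , 0.    , 0.    ]), 'xyz': array([0.3612, 0.0699, 0.906 ]), 'orientation': array([ 0.0886, -0.0753, -0.6575,  0.7444])}
bar_mid 0.84 [433.4, 231.2] [[ 0.5122 -0.1599  0.09  ]]
dock_mid 0.93 [289.1, 236.3] [[0.4678 0.1531 0.048 ]]
upper_tray 0.88 [422.9, 235.1] [[ 0.5163 -0.1609  0.    ]]
upper_tray 0.28 [349.6, 162.4] [[0.6775 0.033  0.    ]]
dock 0.87 [292.0, 238.1] [[0.4703 0.1502 0.    ]]
upper_tray 0.87 [394.2, 199.8, 460.8, 272.9] 3016
0.02 0.034 2089 [ 0.5091 -0.1588  0.0288] ((0.5128478407859802, -0.16506105661392212), (0.1504770666360855, 0.11397799849510193), 22.521921157836914)
0.078 0.11 507 [ 0.5105 -0.1648  0.0961] ((0.5120633840560913, -0.16468161344528198), (0.1421661376953125, 0.020957577973604202), 22.39984893798828)
dock 0.84 [249.2, 191.6, 335.4, 282.0] 4543
0.002 0.018 3171 [0.4657 0.1517 0.0123] ((0.4753486216068268, 0.154
[... 395 characters left out ...]
([ 0.146 , -0.5663,  0.7061]), 'orientation': array([ 0.4123, -0.1119, -0.2345,  0.8732])}
bar_mid 0.66 [379.3, 269.8] [[ 0.5117 -0.1638  0.09  ]]
dock_mid 0.85 [284.5, 200.3] [[0.4703 0.1486 0.048 ]]
upper_tray 0.61 [382.7, 215.8] [[0.6739 0.0295 0.    ]]
upper_tray 0.56 [375.4, 302.5] [[ 0.5083 -0.1699  0.    ]]
dock 0.81 [286.9, 213.3] [[0.4769 0.1538 0.    ]]
dock 0.67 [244.3, 180.7, 330.4, 242.1] 3678
0.002 0.018 1876 [0.4617 0.1387 0.0099] ((0.47251078486442566, 0.14699262380599976), (0.14107276499271393, 0.1832311749458313), 75.0213623046875)
0.04 0.056 630 [0.4784 0.1453 0.045 ] ((0.48125720024108887, 0.14985433220863342), (0.11595985293388367, 0.1501789540052414), 77.18464660644531)
```

View pictures.

```bash
python3 - <<'E'
import cv2,numpy as np
a=cv2.imread('pics/top0.png')[120:360,150:550];b=cv2.imread('pics/scene0.png')[100:400,150:550]
cv2.imwrite('pics/a.png',np.vstack([cv2.resize(a,None,fx=1.2,fy=1.2),cv2.resize(b[:250],(480,300))]))
E
```

```text
(no output)
```

View pics/a.png

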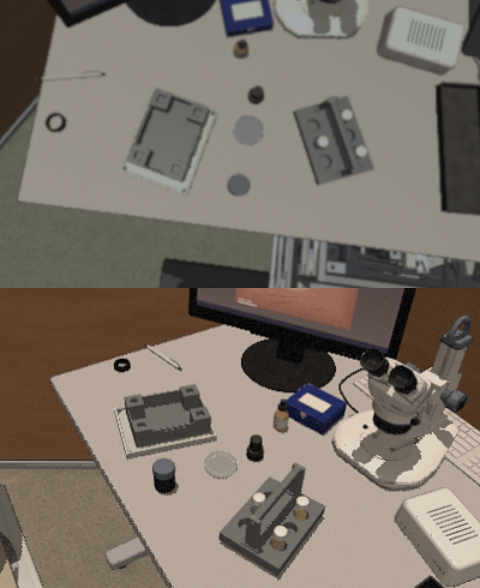

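```bash
cat >> h.py <<'E'
def plan(pos,yaw_y):
    "units to bring TCP to pos, tool down with tool y at world angle yaw_y (deg)"
    o=manip.get_obs();r=R.from_quat(o['ee_rot']);a=np.radians(yaw_y)
    y=np.array([np.cos(a),np.sin(a),0]);z=np.array([0,0,-1.]);x=np.cross(y,z)
    T=R.from_matrix(np.c_[x,y,z])
    s=r.inv().apply(np.array(pos)-o['position'])/.05;w=(r.inv()*T).as_rotvec(degrees=True)/8
    print('shift',s.round(3),'turn',w.round(3),'t',round(o['clock'],2),'q',np.round(o['joint_pos'],2),'F',np.round(o['ft_force'],2),'pos',np.round(o['position'],4),'grip',round(o['grip_width'],3),round(o['grasp_force'],1))
E
python3 - <<'E'
from h import *
plan([.43,.15,.25],5); plan([.5125,-.1648,.2],-67.6)
E
```

```text
shift [-7.546 -7.4   -0.094] turn [ 0.000e+00 -1.000e-03  8.772e+00] t 0.7 q [-1.33  0.33 -0.06  1.46  0.02  1.35 -0.09] F [ 0.16 -0.77 -0.19] pos [0.1599 0.6042 0.2453] grip 0.997 0.0
shift [-10.752 -13.064   0.905] turn [-0.0000e+00 -1.0000e-03  1.7847e+01] t 0.7 q [-1.33  0.33 -0.06  1.46  0.02  1.35 -0.09] F [ 0.16 -0.77 -0.19] pos [0.1599 0.6042 0.2453] grip 0.997 0.0
```

```bash
python3 -m pendant '[[-0.8,-0.8,0,0,0,0.9,1],[-1.6,-1.6,0,0,0,1.8,1],[-2.4,-2.4,0,0,0,2.7,1],[-3.2,-3.2,0,0,0,3.6,1],[-4,-4,0,0,0,4.5,1],[-4.8,-4.8,0,0,0,5.4,1],[-5.6,-5.6,0,0,0,6.3,1],[-6.4,-6.4,0,0,0,7.2,1],[-7,-7,0,0,0,8,1],[-7.55,-7.4,-0.1,0,0,8.77,1]]' 40; python3 - <<'E'
from h import *
plan([.5125,-.1648,.19],-67.6)
E
```

```text
clock: 1.95
position: [0.4307, 0.148, 0.2504]
ee_rot: [0.677, 0.736, 0.0, -0.0]
ft_force: [0.4, 0.6, 0.2]
grip_width: 1.0
grasp_force: 0.0
shift [-6.37   1.115  1.206] turn [-2.00e-03 -3.00e-03  9.04e+00] t 1.95 q [-0.84 -0.07  0.39  1.9   0.03  1.31 -0.37] F [0.36 0.65 0.22] pos [0.4307 0.148  0.2504] grip 1.0 0.0
```

```bash
python3 -m pendant '[[-0.7,0.1,0,0,0,1,1],[-1.4,0.25,0,0,0,2,1],[-2.1,0.4,0,0,0,3,1],[-2.8,0.5,0,0,0,4,1],[-3.5,0.6,0.2,0,0,5,1],[-4.2,0.75,0.4,0,0,6,1],[-4.9,0.85,0.6,0,0,7,1],[-5.6,1,0.8,0,0,8,1],[-6.37,1.115,1,0,0,9.04,1],[-6.37,1.115,1.2,0,0,9.04,1]]' 40; python3 - <<'E'
from h import *
np.set_printoptions(precision=4,suppress=True)
im,d=manip.camera('wrist');cal=manip.get_calibration('wrist')
cv2.imwrite('pics/w1.png',im[:,:,::-1])
for r in manip.tip_of('bar_mid','wrist')[:2]: print(r['p'],r['pixel'],at_z(cal,r['pixel'],.09))
for r in manip.trace('upper_tray','wrist')[:1]:
    v,u=np.nonzero(r['pixels']&(d>0));P=at_depth(cal,np.c_[u,v],d[v,u])
    for lo,hi in [(.02,.034),(.09,.11)]:
        Q=P[(P[:,2]>lo)&(P[:,2]<hi)]
        if len(Q)>20: print(len(Q),Q.mean(0),cv2.minAreaRect(Q[:,:2].astype(np.float32)))
plan([.5125,-.1648,.086],-67.6)
E
```

```text
clock: 3.2
position: [0.5134, -0.1657, 0.1901]
ee_rot: [0.981, 0.194, -0.0, 0.001]
ft_force: [-0.3, 0.0, -1.0]
grip_width: 1.002
grasp_force: 0.0
0.91 [317.3, 201.6] [[ 0.5102 -0.1652  0.09  ]]
shift [-0.038  0.054  2.077] turn [-0.006  0.006  0.049] t 3.35 q [-0.45  0.21  0.76  1.8  -0.16  1.19 -0.81] F [-0.53  1.31  1.12] pos [ 0.5133 -0.1616  0.1899] grip 1.0 0.0
```

View pics/w1.png

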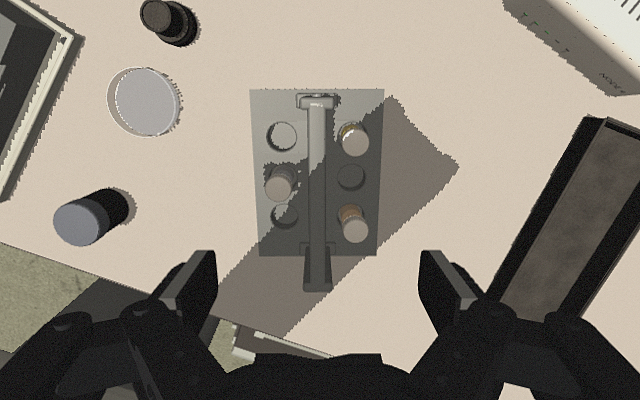

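The wrist view shows the bar centred between the jaws (col 317, rows 95–290), aligned vertically, vials clear of the fingers. Descend.

```bash
python3 -m pendant '[[0,0.03,0.3,0,0,0.05,1],[0,0.03,0.6,0,0,0.05,1],[0,0.03,0.9,0,0,0.05,1],[0,0.03,1.2,0,0,0.05,1],[0,0.03,1.5,0,0,0.05,1],[0,0.03,1.8,0,0,0.05,1],[0,0.03,2.0,0,0,0.05,1],[0,0.03,2.08,0,0,0.05,1],[0,0.03,2.08,0,0,0.05,1],[0,0.03,2.08,0,0,0.05,1]]' 40; python3 - <<'E'
from h import *
plan([.5115,-.165,.086],-67.6)
E
```

```text
clock: 4.6
position: [0.5144, -0.164, 0.0867]
ee_rot: [0.981, 0.193, 0.0, 0.0]
ft_force: [-0.5, -0.8, 0.5]
grip_width: 0.996
grasp_force: 0.0
shift [-0.062 -0.003  0.014] turn [ 0.002 -0.006 -0.014] t 4.6 q [-0.38  0.36  0.72  1.9  -0.28  0.99 -0.73] F [-0.51 -0.76  0.55] pos [ 0.5144 -0.164   0.0867] grip 0.996 0.0
```

```bash
python3 -m pendant '[[0,0,0,0,0,0,0.5],[0,0,0,0,0,0,0],[0,0,0,0,0,0,-0.4],[0,0,0,0,0,0,-0.6],[0,0,0,0,0,0,-0.7],[0,0,0,0,0,0,-0.8],[0,0,0,0,0,0,-1],[0,0,0,0,0,0,-1],[0,0,0,0,0,0,-1],[0,0,0,0,0,0,-1]]' 80; python3 -m pendant '[[0,0,-0.03,0,0,0,-1],[0,0,-0.1,0,0,0,-1],[0,0,-0.25,0,0,0,-1],[0,0,-0.45,0,0,0,-1],[0,0,-0.7,0,0,0,-1],[0,0,-1,0,0,0,-1],[0,0,-1.3,0,0,0,-1],[0,0,-1.6,0,0,0,-1],[0,0,-1.9,0,0,0,-1],[0,0,-2.1,0,0,0,-1]]' 80;  python3 - <<'E'
from h import *
plan([.5115,-.165,.19],-67.6)
im,d=manip.camera('wrist');cv2.imwrite('pics/w2.png',im[:,:,::-1])
E
```

```text
clock: 5.85
position: [0.5143, -0.1642, 0.0865]
ee_rot: [0.981, 0.193, 0.0, 0.0]
ft_force: [1.7, -4.9, 4.2]
grip_width: 0.126
grasp_force: 78.8
clock: 7.1
position: [0.5143, -0.1639, 0.1924]
ee_rot: [0.981, 0.193, 0.0, 0.0]
ft_force: [0.3, -0.0, -5.1]
grip_width: 0.123
grasp_force: 78.0
shift [-0.061 -0.001  0.048] turn [ 0.001 -0.006 -0.013] t 7.1 q [-0.45  0.21  0.77  1.79 -0.16  1.2  -0.82] F [ 0.32 -0.01 -5.07] pos [ 0.5143 -0.1639  0.1924] grip 0.123 78.0
```

View pics/w2.png

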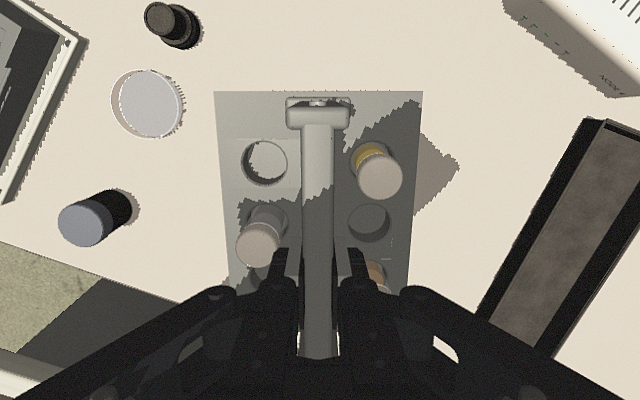

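```bash
python3 - <<'E'
from h import *
plan([.483,.151,.2],-103.3)
E
```

```text
shift [ 1.802 -6.072 -0.134] turn [ 1.000e-03 -1.500e-02  4.448e+00] t 7.15 q [-0.45  0.21  0.77  1.79 -0.16  1.2  -0.82] F [ 0.91  0.03 -3.43] pos [ 0.5148 -0.1641  0.1933] grip 0.12 78.0
```

```bash
python3 -m pendant '[[0.05,-0.18,-0.13,0,0,0.13,-1],[0.18,-0.61,-0.13,0,0,0.44,-1],[0.38,-1.28,-0.13,0,0,0.93,-1],[0.63,-2.13,-0.13,0,0,1.56,-1],[0.9,-3.04,-0.13,0,0,2.22,-1],[1.17,-3.95,-0.13,0,0,2.89,-1],[1.42,-4.8,-0.13,0,0,3.51,-1],[1.62,-5.46,-0.13,0,0,4,-1],[1.75,-5.89,-0.13,0,0,4.31,-1],[1.8,-6.07,-0.13,0,0,4.45,-1]]' 80;  python3 - <<'E'
from h import *
np.set_printoptions(precision=4,suppress=True)
from scipy.optimize import minimize
for c in ['scene','top']:
    D=np.load(f'{c}0.npy');cal=manip.get_calibration(c);m=np.load(f'{c}_dock.npy')
    v,u=np.nonzero(m&(D>0));P=at_depth(cal,np.c_[u,v],D[v,u])
    Q=P[(P[:,2]>.043)&(P[:,2]<.053)]
    print('lower',c,cv2.minAreaRect(Q[:,:2].astype(np.float32)))
    im,d=manip.camera(c);cv2.imwrite(f'pics/{c}1.png',im[:,:,::-1]);np.save(f'{c}1.npy',d)
    o=manip.get_obs();print(o['position'])
    z0=o['position'][2]-.0865
    for r in manip.trace('upper_tray',c)[:1]:
        v,u=np.nonzero(r['pixels']&(d>0));P=at_depth(cal,np.c_[u,v],d[v,u]);P[:,2]-=z0
        for lo,hi in [(.02,.034),(.09,.11)]:
            Q=P[(P[:,2]>lo)&(P[:,2]<hi)]
            if len(Q)>20: print(r['p'],len(Q),Q.mean(0),cv2.minAreaRect(Q[:,:2].astype(np.float32)))
plan([.483,.151,.2],-103.3)
E
```

```text
clock: 8.4
position: [0.4819, 0.1522, 0.1975]
ee_rot: [0.993, -0.115, -0.0, 0.0]
ft_force: [0.9, 0.3, -4.3]
grip_width: 0.126
grasp_force: 78.2
lower scene ((0.4814295172691345, 0.14951810240745544), (0.11524128913879395, 0.15007947385311127), 76.75357055664062)
[0.4818 0.1527 0.1975]
0.92 1478 [0.4756 0.1409 0.0258] ((0.480060338973999, 0.1495562195777893), (0.11486060172319412, 0.1518777459859848), 75.78958892822266)
0.92 268 [0.4752 0.149  0.094 ] ((0.4792497158050537, 0.14938794076442719), (0.024740273132920265, 0.1413819044828415), 75.94424438476562)
lower top ((0.48097825050354004, 0.1540141999721527), (0.11008665710687637, 0.1499568372964859), 76.7900390625)
[0.4823 0.1504 0.1976]
0.7 147 [0.5283 0.0954 0.0289] ((0.5257407426834106, 0.09895026683807373), (0.024965934455394745, 0.03617006540298462), 76.77742767333984)
shift [ 0.005 -0.024 -0.045] turn [ 0.003 -0.    -0.005] t 8.6 q [-0.92  0.1   0.56  1.86 -0.06  1.2  -2.14] F [ 0.18  0.29 -6.05] pos [0.4825 0.1499 0.1977] grip 0.124 78.1
```

```bash
python3 -m pendant '[[0.02,0,0.05,0,0,0,-1],[0.02,0,0.15,0,0,0,-1],[0.02,0,0.3,0,0,0,-1],[0.02,0,0.5,0,0,0,-1],[0.02,0,0.7,0,0,0,-1],[0.02,0,0.85,0,0,0,-1],[0.02,0,0.95,0,0,0,-1],[0.02,0,1,0,0,0,-1],[0.02,0,1,0,0,0,-1],[0.02,0,1,0,0,0,-1]]' 80;  python3 - <<'E'
from h import *
np.set_printoptions(precision=4,suppress=True)
c='scene'
def rob(P,yaw=-13.2):
    a=np.radians(yaw);X=np.array([np.cos(a),np.sin(a)]);Y=np.array([-X[1],X[0]])
    x=P[:,:2]@X;y=P[:,:2]@Y
    out=[np.percentile(x,[2,98]),np.percentile(y,[2,98])];m=[np.mean(t) for t in out]
    return m[0]*X+m[1]*Y,[np.diff(t)[0] for t in out]
ps=[]
for i in range(4):
    im,d=manip.camera(c);ps.append(manip.get_obs()['position'])
cal=manip.get_calibration(c)
cv2.imwrite('pics/s2.png',cv2.resize(im[130:280,200:380],None,fx=4,fy=4,interpolation=2)[:,:,::-1])
print(np.array(ps))
D=np.load('scene0.npy');m=np.load('scene_dock.npy');v,u=np.nonzero(m&(D>0));P=at_depth(cal,np.c_[u,v],D[v,u])
print('lower',rob(P[(P[:,2]>.045)&(P[:,2]<.053)]))
z0=ps[-1][2]-.0865
for r in manip.trace('upper_tray',c)[:1]:
    v,u=np.nonzero(r['pixels']&(d>0));P=at_depth(cal,np.c_[u,v],d[v,u]);P[:,2]-=z0
    print('upper',rob(P[(P[:,2]>.025)&(P[:,2]<.033)]))
    Q=P[(P[:,2]>.09)&(P[:,2]<.11)];print('bar',rob(Q),np.degrees(np.arctan2(*(np.linalg.svd(Q[:,:2]-Q[:,:2].mean(0))[2][0][::-1]))))
plan([.4837,.1507,.1345],-103.2)
E
```

```text
clock: 9.85
position: [0.4834, 0.1509, 0.1481]
ee_rot: [0.993, -0.116, 0.0, -0.0]
ft_force: [0.4, 0.0, -4.9]
grip_width: 0.122
grasp_force: 78.1
[[0.4834 0.1509 0.1481]
 [0.4834 0.1509 0.148 ]
 [0.4834 0.1509 0.148 ]
 [0.4833 0.1509 0.1479]]
lower (array([0.4811, 0.149 ]), [np.float64(0.1483111410480431), np.float64(0.10769189405511898)])
upper (array([0.4805, 0.148 ]), [np.float64(0.14409191756430034), np.float64(0.1078542127987453)])
bar (array([0.4811, 0.1471]), [np.float64(0.13647395586363176), np.float64(0.017896920348082546)]) 166.81751956391463
shift [0.009 0.002 0.269] turn [-0.002 -0.001 -0.013] t 10.1 q [-0.91  0.16  0.56  1.92 -0.09  1.09 -2.11] F [ 0.44 -0.06 -4.9 ] pos [0.4833 0.1509 0.1479] grip 0.122 78.1
```

View pics/s2.png

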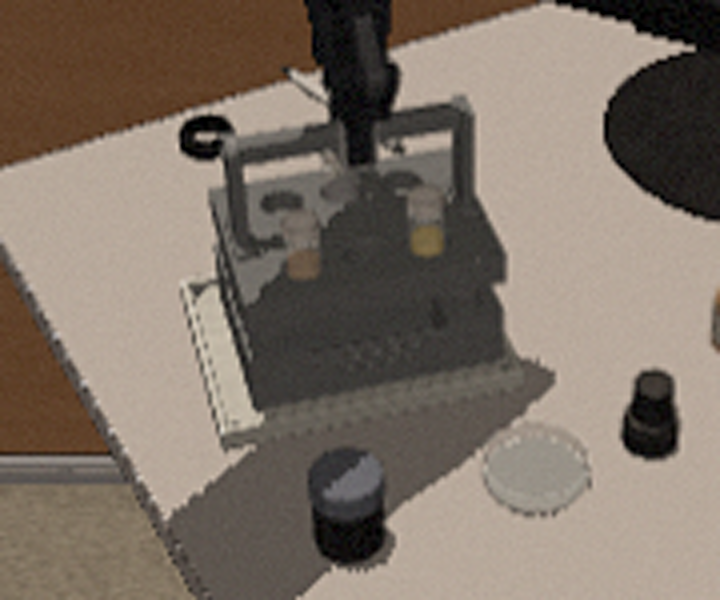

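```bash
python3 -m pendant '[[0,-0.01,0.04,0,0,0,-1],[0,-0.015,0.09,0,0,0,-1],[0,-0.015,0.14,0,0,0,-1],[0,-0.015,0.18,0,0,0,-1],[0,-0.015,0.21,0,0,0,-1],[0,-0.015,0.23,0,0,0,-1],[0,-0.015,0.25,0,0,0,-1],[0,-0.015,0.26,0,0,0,-1],[0,-0.015,0.27,0,0,0,-1],[0,-0.015,0.28,0,0,0,-1]]' 80;  python3 - <<'E'
from h import *
plan([.4837,.1507,.1345],-103.2)
E
```

```text
clock: 11.35
position: [0.4834, 0.1516, 0.1338]
ee_rot: [0.993, -0.116, 0.0, -0.0]
ft_force: [-0.0, 0.2, -4.0]
grip_width: 0.118
grasp_force: 78.1
shift [ 0.01   0.017 -0.014] turn [-0.001  0.    -0.013] t 11.35 q [-0.9   0.18  0.56  1.93 -0.11  1.06 -2.1 ] F [-0.04  0.17 -4.04] pos [0.4834 0.1516 0.1338] grip 0.118 78.1
```

```bash
python3 -m pendant '[[0,0,0.005,0,0,0,-1],[0,0,0.01,0,0,0,-1],[0,0,0.015,0,0,0,-1],[0,0,0.02,0,0,0,-1],[0,0,0.025,0,0,0,-1],[0,0,0.03,0,0,0,-1],[0,0,0.03,0,0,0,-1],[0,0,0.03,0,0,0,-1],[0,0,0.03,0,0,0,-1],[0,0,0.03,0,0,0,-1]]' 80;  python3 - <<'E'
from h import *
o=manip.get_obs();print(o['torque'],o['ft_force'])
plan([.4837,.1507,.1345],-103.2)
E
```

```text
clock: 12.6
position: [0.4834, 0.1516, 0.1323]
ee_rot: [0.993, -0.116, 0.0, -0.0]
ft_force: [-0.0, 0.3, -4.0]
grip_width: 0.125
grasp_force: 78.1
[ 0.05017598 -0.02366299 -0.01030375] [-0.03970766  0.27586052 -4.00179609]
shift [ 0.01   0.016 -0.044] turn [-0.001 -0.    -0.013] t 12.6 q [-0.9   0.18  0.56  1.93 -0.11  1.06 -2.1 ] F [-0.04  0.28 -4.  ] pos [0.4834 0.1516 0.1323] grip 0.125 78.1
```

```bash
python3 -m pendant '[[0,0,0.005,0,0,0,-1],[0,0,0.01,0,0,0,-1],[0,0,0.015,0,0,0,-1],[0,0,0.02,0,0,0,-1],[0,0,0.025,0,0,0,-1],[0,0,0.03,0,0,0,-1],[0,0,0.035,0,0,0,-1],[0,0,0.04,0,0,0,-1],[0,0,0.04,0,0,0,-1],[0,0,0.04,0,0,0,-1]]' 80;  python3 - <<'E'
from h import *
o=manip.get_obs();print(o['torque'],o['ft_force'])
plan([.4837,.1507,.1345],-103.2)
E
```

```text
clock: 13.85
position: [0.4834, 0.1516, 0.1303]
ee_rot: [0.993, -0.116, 0.0, -0.0]
ft_force: [0.4, -0.6, -4.6]
grip_width: 0.122
grasp_force: 78.1
[-0.00100752  0.04293924  0.0031466 ] [ 0.3624174  -0.5646483  -4.58681751]
shift [ 0.01   0.016 -0.084] turn [-0.001 -0.    -0.014] t 13.85 q [-0.9   0.18  0.56  1.94 -0.11  1.05 -2.1 ] F [ 0.36 -0.56 -4.59] pos [0.4834 0.1516 0.1303] grip 0.122 78.1
```

Lugs appear to have entered the sockets directly (4 mm below block height, no contact force). Continue gently to the home height (~0.1265).

```bash
python3 -m pendant '[[0,0,0.01,0,0,0,-1],[0,0,0.02,0,0,0,-1],[0,0,0.03,0,0,0,-1],[0,0,0.04,0,0,0,-1],[0,0,0.05,0,0,0,-1],[0,0,0.055,0,0,0,-1],[0,0,0.06,0,0,0,-1],[0,0,0.065,0,0,0,-1],[0,0,0.07,0,0,0,-1],[0,0,0.07,0,0,0,-1]]' 80;  python3 - <<'E'
from h import *
plan([.4837,.1507,.1265],-103.2)
E
```

```text
clock: 15.1
position: [0.4834, 0.1516, 0.1268]
ee_rot: [0.993, -0.116, -0.0, -0.0]
ft_force: [-0.3, 1.1, -4.6]
grip_width: 0.125
grasp_force: 78.1
shift [0.01  0.015 0.005] turn [-0.     0.001 -0.014] t 15.1 q [-0.9   0.19  0.56  1.94 -0.11  1.05 -2.09] F [-0.33  1.15 -4.59] pos [0.4834 0.1516 0.1268] grip 0.125 78.1
```

```bash
python3 -m pendant '[[0,0,0.004,0,0,0,-1],[0,0,0.008,0,0,0,-1],[0,0,0.012,0,0,0,-1],[0,0,0.016,0,0,0,-1],[0,0,0.02,0,0,0,-1],[0,0,0.02,0,0,0,-1],[0,0,0.02,0,0,0,-1],[0,0,0.02,0,0,0,-1],[0,0,0.02,0,0,0,-1],[0,0,0.02,0,0,0,-1]]' 80;  python3 - <<'E'
from h import *
o=manip.get_obs();print(o['torque'])
plan([.4837,.1507,.1265],-103.2)
E
```

```text
clock: 16.35
position: [0.4835, 0.1515, 0.1262]
ee_rot: [0.993, -0.116, 0.0, -0.0]
ft_force: [-2.8, -2.4, 5.5]
grip_width: 0.124
grasp_force: 79.6
[-0.43611381  0.76404596  0.06750634]
shift [ 0.007  0.016 -0.005] turn [-0.003 -0.001 -0.014] t 16.35 q [-0.9   0.19  0.56  1.94 -0.12  1.04 -2.09] F [-2.77 -2.37  5.5 ] pos [0.4835 0.1515 0.1262] grip 0.124 79.6
```

```bash
python3 -m pendant '[[0,0,-0.004,0,0,0,-1],[0,0,-0.006,0,0,0,-1],[0,0,-0.006,0,0,0,-0.74],[0,0,-0.006,0,0,0,-0.7],[0,0,-0.006,0,0,0,-0.65],[0,0,-0.006,0,0,0,-0.5],[0,0,-0.006,0,0,0,-0.3],[0,0,-0.006,0,0,0,-0.1],[0,0,-0.006,0,0,0,0],[0,0,-0.006,0,0,0,0]]' 20; python3 -m pendant '[[0,0,-0.1,0,0,0,0],[0,0,-0.3,0,0,0,0],[0,0,-0.5,0,0,0,0],[0,0,-0.8,0,0,0,0],[0,0,-1.2,0,0,0,0],[0,0,-1.6,0,0,0,0],[0,0,-2,0,0,0,0],[0,0,-2.4,0,0,0,0],[0,0,-2.6,0,0,0,0],[0,0,-2.6,0,0,0,0]]'; python3 - <<'E'
from h import *
np.set_printoptions(precision=4,suppress=True)
for c in ['scene','wrist']:
    im,d=manip.camera(c);cal=manip.get_calibration(c)
    cr=im[130:280,200:380] if c=='scene' else im[:,100:540]
    cv2.imwrite(f'pics/f_{c}.png',cv2.resize(cr,(480,400) if c=='scene' else (440,400))[:,:,::-1])
    for r in manip.trace('upper_tray',c)[:1]:
        v,u=np.nonzero(r['pixels']&(d>0));P=at_depth(cal,np.c_[u,v],d[v,u])
        h=np.histogram(P[:,2],np.arange(.03,.16,.004));print(c,[(round(b,3),n) for n,b in zip(*h) if n>30])
        Q=P[(P[:,2]>.060)&(P[:,2]<.078)]; A=np.c_[Q[:,:2]-Q[:,:2].mean(0),np.ones(len(Q))]
        for _ in range(5):
            k=np.linalg.lstsq(A,Q[:,2],rcond=None)[0]; g=abs(A@k-Q[:,2])<.003; A,Q=A[g],Q[g]
        print('slab plane slope,height',k,len(Q))
a=cv2.imread('pics/f_scene.png');b=cv2.imread('pics/f_wrist.png');cv2.imwrite('pics/f.png',np.hstack([a[:,:350],b]))
plan([.4837,.1507,.1265],-103.2)
E
```

```text
clock: 17.6
position: [0.4834, 0.1516, 0.1261]
ee_rot: [0.993, -0.116, 0.0, -0.0]
ft_force: [0.1, 0.5, -0.8]
grip_width: 0.5
grasp_force: 0.0
clock: 18.85
position: [0.4837, 0.1517, 0.2568]
ee_rot: [0.993, -0.116, 0.0, -0.0]
ft_force: [-0.3, 0.7, -0.3]
grip_width: 0.501
grasp_force: 0.0
scene [(np.float64(0.046), np.int64(71)), (np.float64(0.05), np.int64(131)), (np.float64(0.054), np.int64(116)), (np.float64(0.058), np.int64(143)), (np.float64(0.062), np.int64(715)), (np.float64(0.066), np.int64(568)), (np.float64(0.07), np.int64(37)), (np.float64(0.122), np.int64(69)), (np.float64(0.126), np.int64(80)), (np.float64(0.13), np.int64(114)), (np.float64(0.134), np.int64(143))]
slab plane slope,height [-0.0007  0.0002  0.0658] 1227
wrist [(np.float64(0.05), np.int64(1129)), (np.float64(0.054), np.int64(257)), (np.float64(0.058), np.int64(119)), (np.float64(0.062), np.int64(133)), (np.float64(0.066), np.int64(11160)), (np.float64(0.07), np.int64(376)), (np.float64(0.074), np.int64(34)), (np.float64(0.098), np.int64(33)), (np.float64(0.11), np.int64(34)), (np.float64(0.13), np.int64(37)), (np.float64(0.134), np.int64(2897)), (np.float64(0.138), np.int64(203))]
slab plane slope,height [-0.0004  0.0002  0.0681] 11282
shift [0.018 0.01  2.578] turn [ 0.006  0.006 -0.013] t 19.05 q [-0.93  0.05  0.56  1.78 -0.03  1.32 -2.17] F [-0.95 -0.77 -0.02] pos [0.4831 0.1515 0.2554] grip 0.502 0.0
```

View pics/f.png

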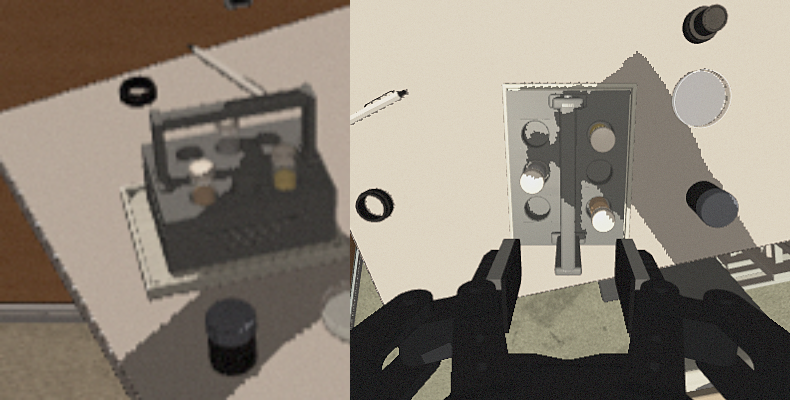

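The pictures show the tray home on the lower tray. The slab top is at about 0.068 m, as expected for an origin 40 mm up, and it is level within 0.001. The three vials are upright (wrist-crop pixels about (602,137), (533,180) and (602,213)) and the bystanders are in place. The arm is clear.

```bash
python3 -c "
from workcell import manip
print(manip.hand_in())"
```

```text
the job is handed in; nothing more can be done
None
```

The vial tray is stacked fully home and level on the dock's lower tray, with the vials upright and the tray released; I handed the job in at about 19 s, but no verdict came back.

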